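# Spacer rings onto a tube rotator's spindle

## Task

The tube rotator needs its spacers before the carousel can go on: thread the wide aluminium spacer ring over the upright spindle until it lies flat on the rotator's seat, then thread the narrow spacer ring on so that it lies flat on top of the wide one, and let go of both. Leave the solid metal weight, the disc without a hole, where it is.

Things in the scene. Friction and masses are not known exactly. Their poses are not given: they have to be found in the camera images.
- seat (a point): The foot of the spindle: the centre of the flat round seat (90 mm across, level, 50 mm above the bench) on top of the tube rotator, a fixed round white housing 130 mm across with a small control panel on its side. The bare steel spindle stands here, along this point's z axis (straight up): 10 mm thick, 62 mm tall above the seat, its last 10 mm tapering to a 4 mm tip (112 mm above the bench).
- wide_center (a point): Centre (half-way up, on the axis of the bore) of the wide spacer: a loose plain aluminium ring lying flat on the bench, outside diameter 60 mm, bore 32 mm, 24 mm tall, about 130 g; z is its axis. It can be gripped across its outside.
- narrow_center (a point): Centre (half-way up, on the axis of the bore) of the narrow spacer: a loose plain aluminium ring lying flat on the bench, outside diameter 42 mm, bore 30 mm, 24 mm tall, about 50 g; z is its axis. It can be gripped across its outside.
- puck_center (a point): Centre (half-way up) of the solid steel weight, a loose plain disc without a hole lying flat on the bench, diameter 50 mm, 24 mm tall. Not a spacer; it stays where it is.
There are look-alikes about, which are no part of the job. What is shaped like the part that bears narrow_center but blue or turquoise is not meant.

How it is judged:
By the outcome, as a careful person would: the job done as asked, in the order asked, and still so for the second after the job is handed in, with the robot touching nothing.
It also fails if it takes over 54 s, if anything falls off the work surface, if the arm or the gripper's body presses on something with over 40 N, if the wrist force passes 120 N, or if a joint passes its speed limit or range.

## Robot

A 7-joint arm with a two-finger parallel gripper is mounted at the origin on the work surface. World frame = base frame: x ahead of the robot, y to its left, z up, the work surface at z = 0. Lengths are in m, angles in degrees, forces in N, time in s.
With the tool pointing down it reaches from about 0.4 to 0.85 m from the base axis. Payload 4.5 kg.
Tool frame: the origin (TCP) lies at the very end of the fingers, on their centre line; the grasp point (between the pads) lies 19 mm behind it (hold_point_z is the distance from the TCP to the grasp point, in m); z points along the fingers, y is the direction in which the jaws open and shut (so a half turn about z gives the same grasp; the last joint's range is limited). The gripper opens to 85 mm and grips with 20 to 120 N. Pads are 22 mm wide; open, the fingers measure 114 mm over their backs; the gripper's body (76 mm by 85 mm) begins 54 mm behind the grasp point. The pads swing forward as they close: fully open they stand 13 mm farther back than shut.
Start: joints at [-66.876, 39.483, -11.15, 89.685, 9.013, 51.709, -12.324], TCP at [0.226, 0.583, 0.231] pointing down, gripper open.
Joint ranges: [-172.22, 172.22], [-26.19, 119.32], [-84.43, 86.54], [7.71, 146.69], [-57.33, 237.33], [2.42, 119.75], [-152.13, 152.13]. Speed limits (degrees/s): [147.25, 147.25, 180, 180, 180, 180, 180].

## Interface

Orientations are given as [roll, pitch, yaw] about the fixed x, y, z axes, in that order (R = Rz(yaw) Ry(pitch) Rx(roll)).
In Python, from station import sense, snapshot, job_done, hold_point_z gives the robot as it stands.
- The arm moves only by the tool send_rows, never from a script. Its argument "plan" is text: rows parted by semicolons, each of 7 numbers parted by spaces: the turn, a rotation vector about the world's x, y, z in rad, then the shift along the world's x, y, z in mm, then the finger opening in mm, from 0 to 85.4. A call has 1 to 20 rows; each row is the pose to reach, as a shift and turn from the pose commanded when the call began; what a row does not reach only later rows make up. A row lasts 1/12 s, in which the tool goes at most 41.7 mm and 7.16 degrees, less where a joint would pass 70% of its speed; a pose out of reach is approached as far as the arm can. A call with a gripper value outside its range is refused whole. The fingers move at their own pace and stop on an object; the grip force is fixed at half the most. Time passes only in rows, so rows that repeat a pose let the fingers close. It gives the time, the measured TCP pose, the force and the opening at its end, in the units of the state.
- sense(): the state, without advancing time (a new reading comes with each control period).
- snapshot(name): name is "scene" or "side" or "wrist"; returns a dict with "frame" (400x640x3 uint8, red, green, blue), "camera_matrix" (3x3 intrinsics, pixels), "pose" (4x4, takes a point from camera to world coordinates). Camera axes: x right, y up, looking along -z (the intrinsics and any distortion apply to the point x, -y, -z); pixel columns grow to the right and rows downward; lengths in m; the calibration is good to about 2 mm. A picture is of the moment at which its call begins. There is no depth.
- job_done(): hands the job in, once; it reports no verdict.
The state is a dict: "t": time; "joint_positions": joint angles; "joint_vel": joint speeds; "joint_torque": joint torques, N m; "tcp_pos": TCP position; "orientation": TCP orientation; "contact_force": force on the tool from outside, world axes, zero at the start; "torque": the same for the moment, N m; "gripper_width": opening from 0.0 (shut) to 1.0 (fully open).
Only numpy, scipy, OpenCV 4.12 (cv2) and the standard library are available. Lean on these libraries where they do the work, as an engineer would, in place of code of your own. Each camera call takes 0.05 s, during which the arm holds its last target.

## Working session

There is one attempt and no reset: what is moved stays moved. The work goes in short steps, Python scripts to look and compute and a tool call to move; the robot and the scene stay as the last step left them, time stands still between calls to the robot, and variables do not carry over. Pictures are saved under pics/ and viewed, and the job is handed in when it is done.

Besides the shell and the picture viewer there is one more tool, called after "Request:" in YAML: its name, and indented under it one key for each argument. send_rows: Moves the arm, as the interface text tells. Its arguments: {"type":"object","properties":{"plan":{"type":"string"}},"required":["plan"]}

```bash
mkdir -p pics; ls; cat > h.py <<'E'
import numpy as np, cv2
from station import sense, snapshot, job_done, hold_point_z
def shot(name, fn):
    s=snapshot(name); cv2.imwrite('pics/'+fn+'.png', cv2.cvtColor(s['frame'],cv2.COLOR_RGB2BGR)); np.savez('pics/'+fn+'.npz',**{k:s[k] for k in('frame','camera_matrix','pose')}); return s
def load(fn): return dict(np.load('pics/'+fn+'.npz'))
def ray(s,u,v):
    K=s['camera_matrix'];T=s['pose'];d=np.linalg.inv(K)@[u,v,1];d=np.array([d[0],-d[1],-d[2]])
    return T[:3,3],T[:3,:3]@d
def plane(s,u,v,z):
    o,d=ray(s,u,v);return o+d*(z-o[2])/d[2]
def proj(s,p):
    T=s['pose'];c=T[:3,:3].T@(np.array(p)-T[:3,3]);q=s['camera_matrix']@[c[0],-c[1],-c[2]];return q[:2]/q[2]
E
python3 - <<'E'
from h import *
np.set_printoptions(precision=4,suppress=True)
for n in('scene','side','wrist'):
    s=shot(n,n+'0'); print(n,s.keys(),s['camera_matrix'],s['pose'])
print(sense(),hold_point_z)
E
```

```text
pics
scene dict_keys(['frame', 'camera_matrix', 'pose']) [[507.3887   0.     330.3359]
 [  0.     507.3887 201.1106]
 [  0.       0.       1.    ]] [[-0.8365 -0.4225  0.3488  0.8828]
 [ 0.5476 -0.6228  0.5589  0.5446]
 [-0.0189  0.6585  0.7523  0.7867]
 [ 0.      0.      0.      1.    ]]
side dict_keys(['frame', 'camera_matrix', 'pose']) [[454.7644   0.     329.0526]
 [  0.     454.7644 194.2555]
 [  0.       0.       1.    ]] [[ 0.9933  0.0937 -0.0681  0.4757]
 [-0.1143  0.6991 -0.7058 -0.7279]
 [-0.0185  0.7089  0.7051  0.7698]
 [ 0.      0.      0.      1.    ]]
wrist dict_keys(['frame', 'camera_matrix', 'pose']) [[345.7688   0.     326.8237]
 [  0.     345.7688 193.7154]
 [  0.       0.       1.    ]] [[ 0.3614 -0.897  -0.2544  0.1611]
 [ 0.9324  0.3472  0.1005  0.607 ]
 [-0.0018 -0.2735  0.9619  0.3741]
 [ 0.      0.      0.      1.    ]]
{'t': 0.15, 'joint_positions': array([-66.8755,  39.5242, -11.1451,  89.732 ,   9.0138,  51.7095,
       -12.325 ]), 'joint_vel': array([ 0.0193, -0.1416,  0.0777, -0.2027,  0.078 , -0.0009,  0.0125]), 'joint_torque': array([ -0.001 , -53.9938,  -1.2685, -15.8719,   0.0092,   0.0065,
         0.    ]), 'tcp_pos': array([0.2258, 0.5823, 0.2306]), 'orientation': array([-179.9165,    0.0072,  158.8156]), 'contact_force': array([-0.9304, -0.4006,  0.7971]), 'torque': array([0.0383, 0.0525, 0.0132]), 'gripper_width': 0.9993336934155191} 0.0187
```

View pics/scene0.png

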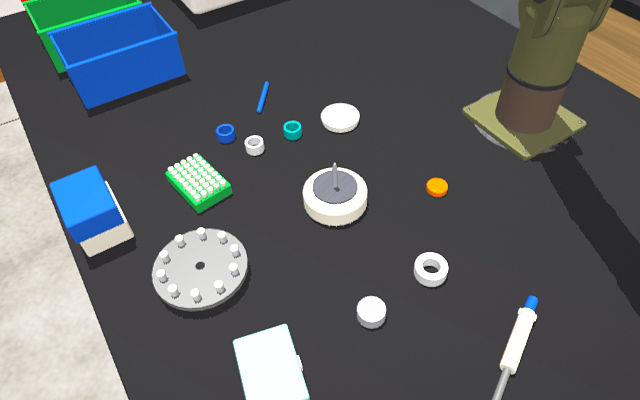

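View pics/side0.png

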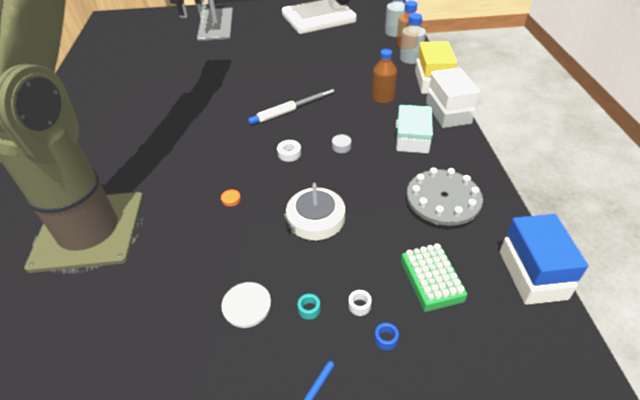

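View pics/wrist0.png

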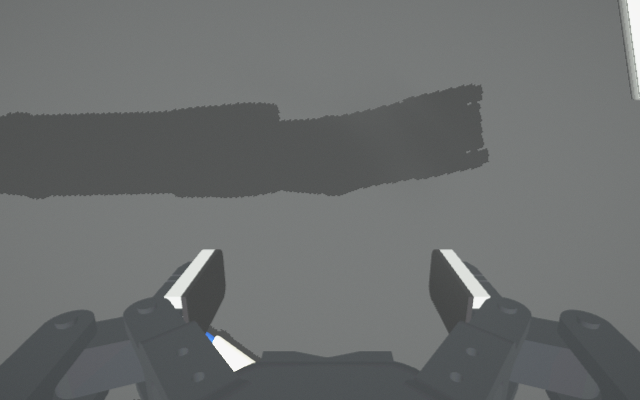

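Scene view shows these candidates: wide ring (431,269), solid puck (371,312), silver narrow ring (255,145), with look-alikes blue ring (225,133), turquoise ring (292,130), white dish (340,118) and orange cap (437,187). The spindle is at (335,165–188). In the side view the wide ring is at (289,150), the puck at (341,143), the silver narrow ring at (360,302), turquoise at (309,306) and blue at (387,336). I choose the plain silver rings.

```bash
cat > m.py <<'E'
from h import *
np.set_printoptions(precision=4,suppress=True)
rois={'scene':{'wide':(405,245,455,295),'narrow':(240,130,270,160),'puck':(350,290,392,332)},
'side':{'wide':(270,133,308,167),'narrow':(343,285,377,320),'puck':(326,130,357,156)}}
def measure(s,roi):
    x0,y0,x1,y1=roi
    f=s['frame'][y0:y1,x0:x1]; g=f.max(2)
    t,m=cv2.threshold(g,0,255,cv2.THRESH_OTSU); m=(g>110).astype(np.uint8)
    c,_=cv2.findContours(m,cv2.RETR_EXTERNAL,cv2.CHAIN_APPROX_NONE)
    c=max(c,key=cv2.contourArea)
    return c.reshape(-1,2)+[x0,y0], m
E
python3 - <<'E'
from m import *
crops=[]
for n in rois:
    s=load(n+'0')
    for k,r in rois[n].items():
        c,m=measure(s,r)
        # centre from hull silhouette centroid at mid height
        M=cv2.moments(cv2.convexHull(c.astype(np.int32)));u,v=M['m10']/M['m00'],M['m01']/M['m00']
        print(n,k,(u,v),plane(s,u,v,.012), cv2.boundingRect(c.astype(np.int32)))
        crops.append(cv2.resize(cv2.cvtColor(s['frame'][r[1]:r[3],r[0]:r[2]],cv2.COLOR_RGB2BGR),(260,260),interpolation=cv2.INTER_NEAREST))
    x0,y0=(285,150) if n=='scene' else (270,170)
    cv2.imwrite(f'pics/seat_{n}.png',cv2.resize(cv2.cvtColor(s['frame'][y0:y0+85,x0:x0+100],cv2.COLOR_RGB2BGR),None,fx=7,fy=7,interpolation=cv2.INTER_NEAREST))
cv2.imwrite('pics/crops.png',np.vstack([np.hstack(crops[:3]),np.hstack(crops[3:])]))
E
```

```text
scene wide (430.44300069300067, 268.8927581427581) [0.4629 0.2072 0.012 ] (413, 252, 36, 35)
scene narrow (254.11178861788616, 144.85721544715446) [ 0.5736 -0.2687  0.012 ] (244, 135, 21, 21)
scene puck (370.96927315109133, 311.44225471498197) [0.603  0.2168 0.012 ] (356, 295, 31, 34)
side wide (288.48423423423424, 150.03716216216216) [0.4621 0.2084 0.012 ] (276, 139, 25, 23)
side narrow (359.4709509899383, 302.18338201882506) [ 0.573  -0.2667  0.012 ] (348, 289, 24, 28)
side puck (341.1914893617021, 142.97326786688487) [0.6031 0.2187 0.012 ] (331, 134, 21, 19)
```

View pics/crops.png

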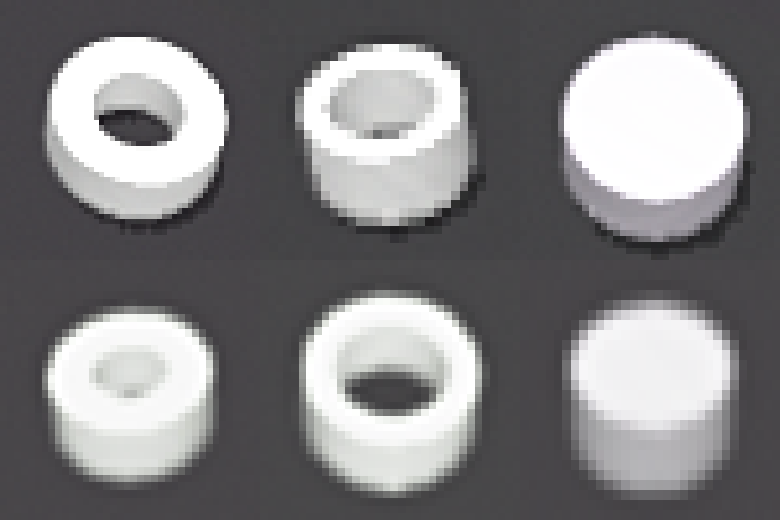

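View pics/seat_scene.png

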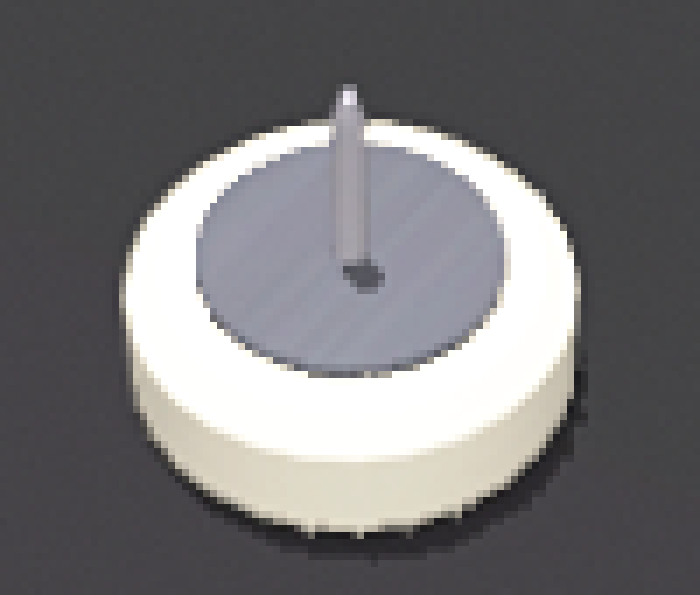

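View pics/seat_side.png

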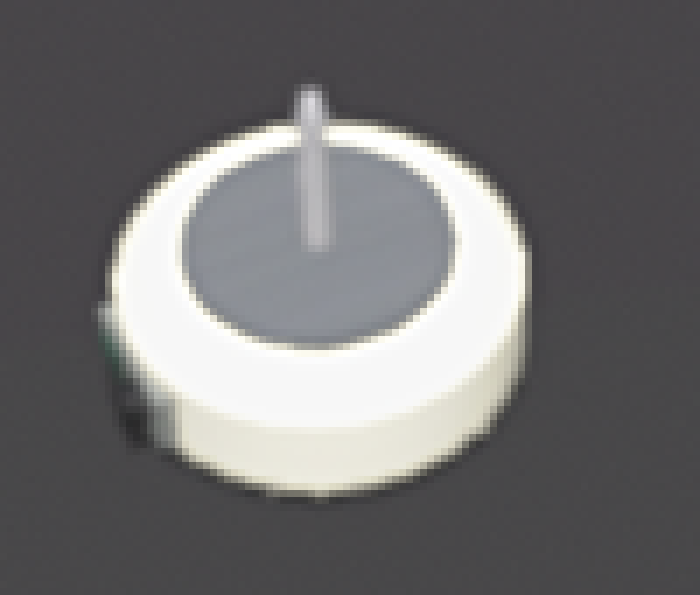

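The crops confirm it: the wide and narrow rings have holes and the third disc is solid. The spindle tip is at scene (334.7,163) and side (314.4,183). The dark seat ellipse is centred near scene (335.3,187) and side (315.7,205).

```bash
python3 - <<'E'
from m import *
a=load('scene0');b=load('side0')
for s,t,e,box in((a,(334.7,163),(335.3,187),(285,150)),(b,(314.4,183.1),(315.7,205),(270,170))):
    print(plane(s,*t,.111),plane(s,*e,.05))
    x0,y0=box;f=s['frame'][y0:y0+85,x0:x0+100].max(2)
    # seat: fit by mapping hole contour of the white top to plane z=.05
    hsv=s['frame'][y0:y0+85,x0:x0+100]
    m=(f>205).astype(np.uint8)
    c,h=cv2.findContours(m,cv2.RETR_CCOMP,cv2.CHAIN_APPROX_NONE)
    hs=[c[i] for i in range(len(c)) if h[0][i][3]>=0]
    if not hs: print('nohole');continue
    c=max(hs,key=cv2.contourArea).reshape(-1,2)+[x0,y0]
    c=cv2.convexHull(c).reshape(-1,2)
    P=np.array([plane(s,u,v,.05)[:2] for u,v in c],np.float32)
    print('circ',cv2.minEnclosingCircle(P),cv2.fitEllipse(P))
print(sense()['tcp_pos'])
E
```

```text
[ 0.5101 -0.033   0.111 ] [ 0.5127 -0.0281  0.05  ]
nohole
[ 0.5125 -0.0312  0.111 ] [ 0.5124 -0.0367  0.05  ]
nohole
[0.2258 0.5823 0.2306]
```

Request:
send_rows:
  plan: "0 0 0 20 -31 0 85; 0 0 0 40 -62 0 85; 0 0 0 60 -94 -10 85; 0 0 0 80 -125 -20 85; 0 0 0 100 -157 -30 85; 0 0 0 120 -188 -40 85; 0 0 0 140 -220 -50 85; 0 0 0 160 -250 -60 85; 0 0 0 180 -282 -70 85; 0 0 0 200 -315 -80 85; 0 0 0 220 -347 -90 85; 0 0 0 232 -366 -100 85; 0 0 0 237 -374 -100 85; 0 0 0 237 -374 -100 85; 0 0 0 237 -374 -100 85; 0 0 0 237 -374 -100 85"

```text
t: 1.48
tcp_pos: [0.4621, 0.2114, 0.1319]
orientation: [179.9, -0.0, 159.0]
contact_force: [-0.2, 1.5, -0.1]
gripper_width: 0.992
```

```bash
python3 - <<'E'
from m import *
s=shot('wrist','w1');st=sense();print(st['tcp_pos'],st['orientation'],st['joint_positions'],st['t'],proj(s,(.4625,.208,.024)),proj(s,(.4625,.208,0)),proj(s,st['tcp_pos']))
E
```

```text
[0.4621 0.2114 0.1319] [179.8748  -0.0226 159.0284] [-22.0511  40.181  -12.4294 114.9953  17.8983  26.5243  21.3134] 1.5333 [323.1442 192.9628] [323.3798 185.0603] [327.9542 253.8406]
```

View pics/w1.png

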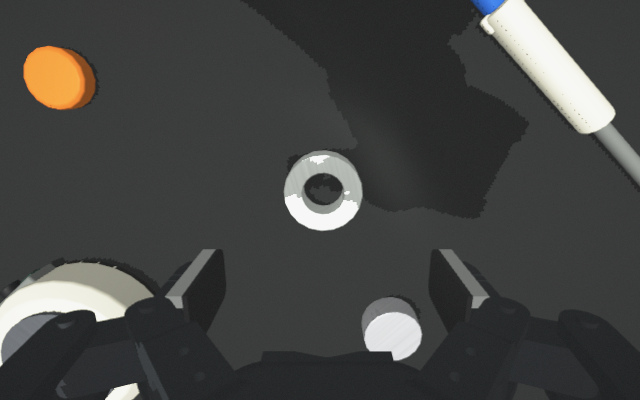

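Wrist view shows the wide ring's top centred at about (323,191), against a prediction of (323,193), so the estimate holds. The puck is at (391,330), clear of the fingers. I'm descending now.

Request:
send_rows:
  plan: "0 0 0 0 -1 -25 85; 0 0 0 0 -1 -50 85; 0 0 0 0 -1 -75 85; 0 0 0 0 -1 -90 85; 0 0 0 0 -1 -100 85; 0 0 0 0 -1 -110 85; 0 0 0 0 -1 -116 85; 0 0 0 0 -1 -116 85; 0 0 0 0 -1 -116 85; 0 0 0 0 -1 -116 85"

```text
t: 2.37
tcp_pos: [0.4633, 0.2081, 0.016]
orientation: [179.9, 0.0, 158.8]
contact_force: [-0.3, 0.1, 0.2]
gripper_width: 0.995
```

```bash
python3 - <<'E'
from m import *
s=shot('side','s2');st=sense();print(st['tcp_pos'],st['contact_force'],st['t'])
cv2.imwrite('pics/s2c.png',cv2.resize(cv2.cvtColor(s['frame'][90:200,220:360],cv2.COLOR_RGB2BGR),None,fx=5,fy=5))
E
```

```text
[0.4634 0.208  0.0161] [-0.2826  0.3323 -0.3382] 2.4167
```

View pics/s2c.png

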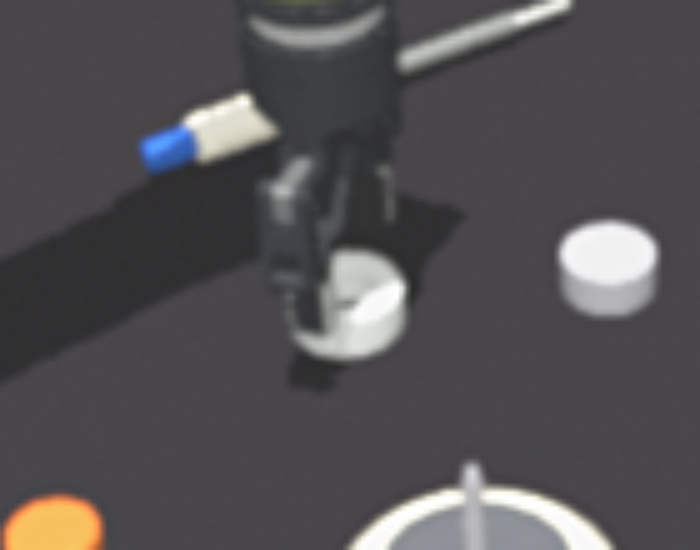

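The crop shows the fingers straddling the wide ring, one in front at (305,290). I'm lowering 14 mm and gripping.

Request:
send_rows:
  plan: "0 0 0 0 0 -7 85; 0 0 0 0 0 -13 85; 0 0 0 0 0 -13 85; 0 0 0 0 0 -13 70; 0 0 0 0 0 -13 62; 0 0 0 0 0 -13 50; 0 0 0 0 0 -13 50; 0 0 0 0 0 -13 50; 0 0 0 0 0 -13 50; 0 0 0 0 0 -13 50; 0 0 0 0 0 -13 50"

```text
t: 3.33
tcp_pos: [0.4629, 0.2078, 0.003]
orientation: [180.0, 0.0, 158.8]
contact_force: [-0.6, -0.5, 6.8]
gripper_width: 0.683
```

Request:
send_rows:
  plan: "0 0 0 0 0 10 50; 0 0 0 0 0 30 50; 0 0 0 0 0 60 50; 0 0 0 0 0 90 50; 0 0 0 0 0 120 50; 0 0 0 0 0 140 50; 0 0 0 0 0 150 50; 0 0 0 0 0 150 50; 0 0 0 0 0 150 50; 0 0 0 0 0 150 50"

```text
t: 4.17
tcp_pos: [0.4623, 0.2073, 0.1518]
orientation: [-179.9, -0.0, 158.8]
contact_force: [0.0, -0.2, -1.4]
gripper_width: 0.684
```

```bash
python3 - <<'E'
from m import *
s=shot('side','s3');st=sense();print(st['tcp_pos'],st['orientation'],st['contact_force'],st['t'],st['gripper_width'])
w=shot('wrist','w3');a=shot('scene','a3')
f=cv2.cvtColor
cv2.imwrite('pics/c3.png',np.vstack([w['frame'][100:400,120:520],np.hstack([cv2.resize(s['frame'][60:160,240:340],(200,200)),cv2.resize(a['frame'][150:290,380:520],(200,200))])])[:,:,::-1])
E
```

```text
[0.4621 0.2073 0.1515] [-179.9038   -0.0739  158.8167] [-1.1853 -0.0234 -1.4844] 4.2167 0.6857589180120425
```

View pics/c3.png

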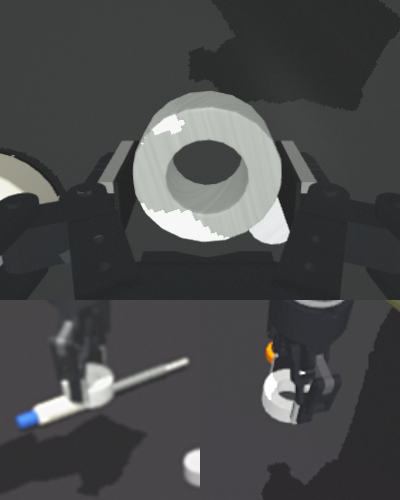

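```bash
python3 - <<'E'
from m import *
w=load('w3')
for z in(.1485,.1605,.1725):print(z,proj(w,(.4621,.2073,z)))
for p in((327,275),(327,270)):print(plane(w,*p,.1725))
cv2.imwrite('pics/c3b.png',cv2.resize(w['frame'][180:350,240:420],None,fx=4,fy=3.5)[:,:,::-1])
E
```

```text
0.1485 [327.9064 251.0806]
0.1605 [327.9392 263.1606]
0.1725 [327.9777 277.2806]
[0.461  0.2073 0.1725]
[0.459  0.2081 0.1725]
```

View pics/c3b.png

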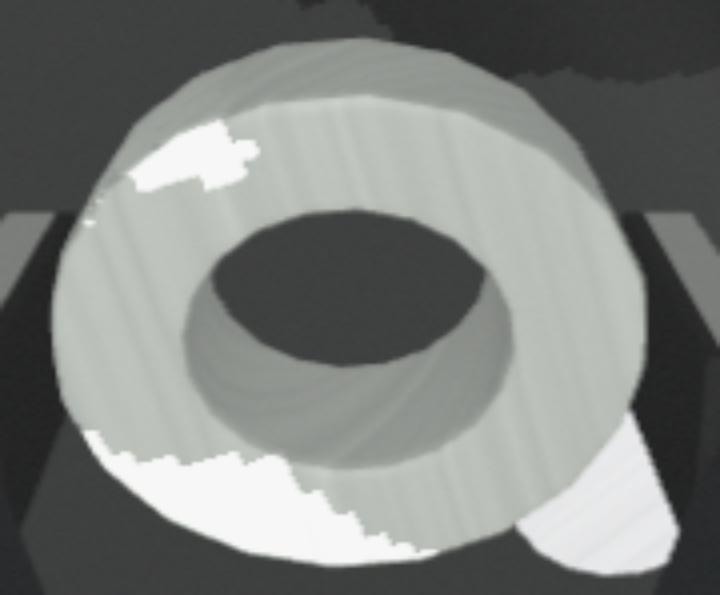

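The top bore's centre (327,277) matches the TCP projection (328,277), so the ring is held centred and level. I'm moving above the spindle.

Request:
send_rows:
  plan: "0 0 0 4 -18 0 50; 0 0 0 10 -48 0 50; 0 0 0 17 -82 0 50; 0 0 0 24 -116 0 50; 0 0 0 31 -150 0 50; 0 0 0 38 -184 0 50; 0 0 0 44 -214 0 50; 0 0 0 48 -234 0 50; 0 0 0 49 -240 0 50; 0 0 0 49 -240 0 50; 0 0 0 49 -240 0 50; 0 0 0 49 -240 0 50; 0 0 0 49 -240 0 50; 0 0 0 49 -240 0 50"

```text
t: 5.48
tcp_pos: [0.5118, -0.0305, 0.1523]
orientation: [180.0, -0.0, 159.0]
contact_force: [0.3, 0.4, -1.8]
gripper_width: 0.683
```

```bash
python3 - <<'E'
from m import *
st=sense();print(st['tcp_pos'],st['orientation'],st['t'],st['gripper_width'])
w=shot('wrist','w4');a=shot('scene','a4');s=shot('side','s4')
cv2.imwrite('pics/c4.png',np.hstack([cv2.resize(w['frame'][180:350,240:420],(500,472)),cv2.resize(np.vstack([s['frame'][120:240,260:380],a['frame'][100:220,275:395]]),(236,472))])[:,:,::-1])
print(proj(w,(.512,-.032,.112)),proj(w,(.512,-.032,.05)))
E
```

```text
[ 0.5118 -0.0305  0.1523] [179.9598  -0.0205 158.9733] 5.4833 0.682529414519707
[325.3021 223.8624] [325.6129 193.9408]
```

View pics/c4.png

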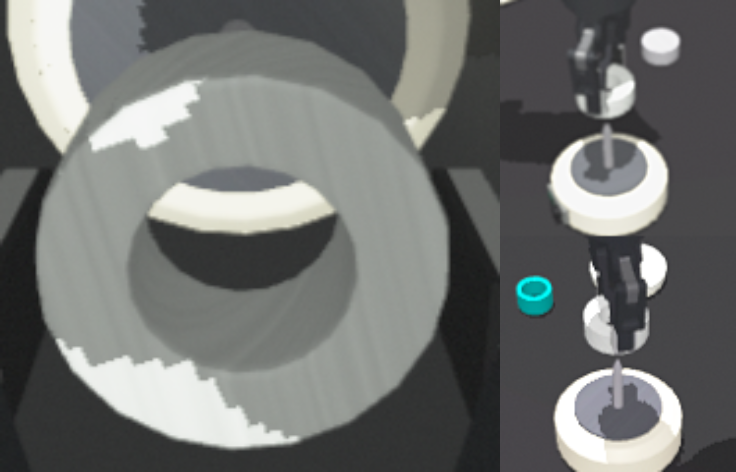

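The spindle tip sits directly below the ring in the side crop (607,130) and the scene crop (617,365). In the wrist crop its foot peeps out at (237,25), as predicted. Descending.

Request:
send_rows:
  plan: "0 0 0 0 0 -15 50; 0 0 0 0 0 -30 50; 0 0 0 0 0 -40 50; 0 0 0 0 0 -48 50; 0 0 0 0 0 -56 50; 0 0 0 0 0 -64 50; 0 0 0 0 0 -64 50; 0 0 0 0 0 -64 50"

```text
t: 6.3
tcp_pos: [0.5117, -0.0321, 0.088]
orientation: [-180.0, -0.0, 158.8]
contact_force: [-0.3, 0.4, -0.8]
gripper_width: 0.685
```

```bash
python3 - <<'E'
from m import *
st=sense();print(st['tcp_pos'],st['contact_force'],st['torque'],st['t'],st['gripper_width'])
w=shot('wrist','w5');a=shot('scene','a5');s=shot('side','s5')
cv2.imwrite('pics/c5.png',np.hstack([cv2.resize(w['frame'][180:350,240:420],(500,472)),cv2.resize(np.vstack([s['frame'][140:240,260:380],a['frame'][130:230,275:395]]),(283,472))])[:,:,::-1])
E
```

```text
[ 0.5117 -0.0321  0.088 ] [-0.2645  0.4171 -0.764 ] [-0.0589  0.021  -0.0005] 6.3 0.6846688792410129
```

View pics/c5.png

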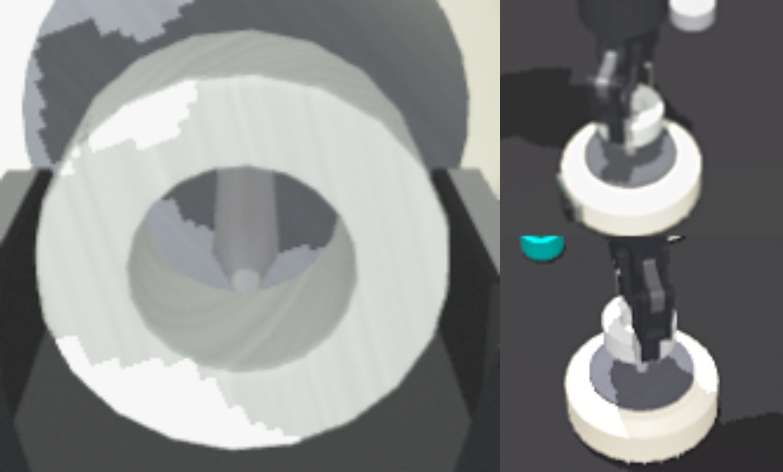

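The spindle tip is now inside the bore (wrist crop 245,280), roughly central. I'll lower to the seat.

Request:
send_rows:
  plan: "0 0 0 0 0 -8 50; 0 0 0 0 0 -16 50; 0 0 0 0 0 -24 50; 0 0 0 0 0 -30 50; 0 0 0 0 0 -33 50; 0 0 0 0 0 -34 50; 0 0 0 0 0 -34 50; 0 0 0 0 0 -34 50"

```text
t: 7.12
tcp_pos: [0.512, -0.0322, 0.0543]
orientation: [180.0, 0.0, 158.8]
contact_force: [-0.2, 0.2, -1.2]
gripper_width: 0.678
```

Request:
send_rows:
  plan: "0 0 0 0 0 -0.7 50; 0 0 0 0 0 -1.3 50; 0 0 0 0 0 -1.5 50; 0 0 0 0 0 -1.5 50"

```text
t: 7.45
tcp_pos: [0.5121, -0.0322, 0.0531]
orientation: [180.0, 0.0, 158.8]
contact_force: [-0.3, 0.7, 0.8]
gripper_width: 0.684
```

Light contact: the weight has come off the wrist. Releasing and lifting.

Request:
send_rows:
  plan: "0 0 0 0 0 0 64; 0 0 0 0 0 0 70; 0 0 0 0 0 0 80; 0 0 0 0 0 0 80; 0 0 0 0 0 0 80; 0 0 0 0 0 0 80; 0 0 0 0 0 10 80; 0 0 0 0 0 30 80; 0 0 0 0 0 60 80; 0 0 0 0 0 90 80; 0 0 0 -2 -20 110 80; 0 0 0 5 -50 120 80; 0 0 0 14 -85 120 80; 0 0 0 23 -120 120 80; 0 0 0 33 -155 110 80; 0 0 0 44 -190 100 80; 0 0 0 54 -220 90 80; 0 0 0 61 -235 80 80; 0 0 0 61 -235 80 80; 0 0 0 61 -235 80 80"

```text
t: 9.12
tcp_pos: [0.5721, -0.2678, 0.1326]
orientation: [180.0, -0.1, 158.7]
contact_force: [0.1, 0.8, 0.2]
gripper_width: 0.937
```

```bash
python3 - <<'E'
from m import *
st=sense();print(st['tcp_pos'],st['orientation'],st['contact_force'],st['t'],st['gripper_width'],st['joint_positions'])
w=shot('wrist','w6');a=shot('scene','a6');s=shot('side','s6')
cv2.imwrite('pics/c6.png',np.hstack([cv2.resize(w['frame'],(480,300)),cv2.resize(np.vstack([s['frame'][150:250,260:380],a['frame'][140:240,275:395]]),(300,500))[:300*2]][:1])[:,:,::-1])
cv2.imwrite('pics/c6b.png',cv2.resize(np.hstack([s['frame'][150:250,260:380],a['frame'][140:240,275:395]]),(780,325))[:,:,::-1])
print(proj(w,(.5733,-.2675,.024)))
E
```

```text
[ 0.5721 -0.2678  0.1326] [179.9824  -0.0736 158.7001] [0.0534 0.832  0.2238] 9.1167 0.9372416037887829 [ 32.4321  48.0208 -21.2742  92.9482  23.0388  43.4927  69.3685]
[328.4696 192.0484]
```

View pics/c6b.png

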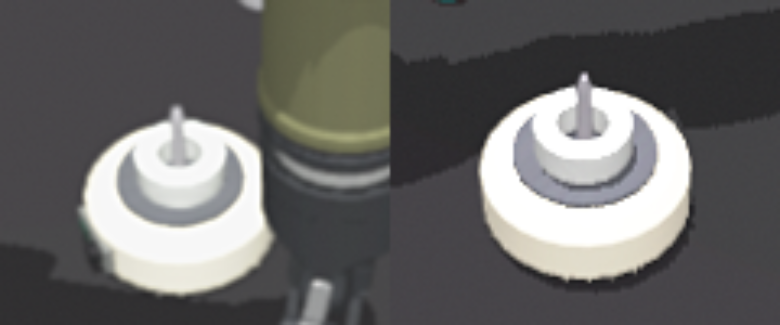

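View pics/w6.png

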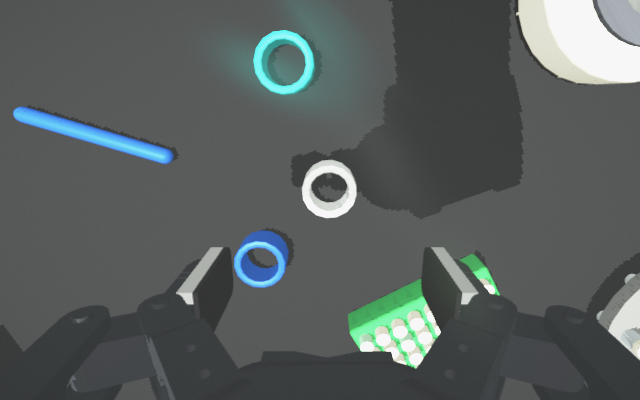

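The wide ring lies flat round the spindle in both views. In the wrist view the silver narrow ring's top is at (329,187). The blue ring (260,260), turquoise ring (284,62) and rack (420,320) are clear of the jaw line.

```bash
python3 - <<'E'
from m import *
w=load('w6')
f=w['frame'];hsv=cv2.cvtColor(f,cv2.COLOR_RGB2HSV)
m=((hsv[...,1]<40)&(hsv[...,2]>190)).astype(np.uint8);m[:150]=0;m[225:]=0;m[:,:295]=0;m[:,365:]=0
c,_=cv2.findContours(m,cv2.RETR_EXTERNAL,cv2.CHAIN_APPROX_NONE);c=max(c,key=cv2.contourArea)
print(cv2.fitEllipse(cv2.convexHull(c)),cv2.boundingRect(c))
for p in((329,187),(329,189)):print(plane(w,*p,.024))
for k,roi in(('wide',0),):pass
for n in('scene','side'):
    s=load('a6' if n=='scene' else 's6')
E
```

```text
((328.9138488769531, 189.15365600585938), (54.012088775634766, 58.02709197998047), 1.395001769065857) (302, 160, 54, 58)
[ 0.5698 -0.2657  0.024 ]
[ 0.5712 -0.2663  0.024 ]
```

Request:
send_rows:
  plan: "0 0 0 0 1 -25 75; 0 0 0 0 1 -50 75; 0 0 0 0 1 -75 75; 0 0 0 0 1 -90 75; 0 0 0 0 1 -100 75; 0 0 0 0 1 -110 75; 0 0 0 0 1 -115 75; 0 0 0 0 1 -115 75; 0 0 0 0 1 -115 75"

```text
t: 10.02
tcp_pos: [0.5734, -0.2661, 0.0185]
orientation: [180.0, 0.1, 158.8]
contact_force: [0.3, -0.5, -0.7]
gripper_width: 0.881
```

```bash
python3 - <<'E'
from m import *
st=sense();print(st['tcp_pos'],st['contact_force'],st['t'])
w=shot('wrist','w7');a=shot('scene','a7');s=shot('side','s7')
cv2.imwrite('pics/c7.png',np.hstack([w['frame'][150:400,180:480],cv2.resize(np.vstack([s['frame'][250:350,300:420],a['frame'][95:195,195:315]]),(150,250))]).repeat(1,0)[:,:,::-1])
E
```

```text
[ 0.5734 -0.2661  0.0185] [ 0.2846 -0.4672 -0.6727] 10.0167
```

View pics/c7.png

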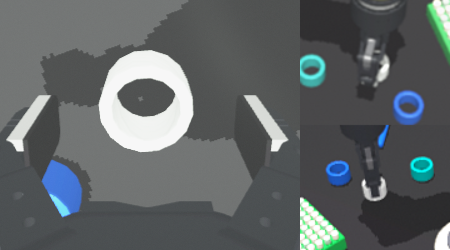

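The narrow ring is centred between the pads (wrist crop 147,100). Lowering and gripping.

Request:
send_rows:
  plan: "0 0 0 0 0 -7 75; 0 0 0 0 0 -13 75; 0 0 0 0 0 -13.5 65; 0 0 0 0 0 -13.5 55; 0 0 0 0 0 -13.5 46; 0 0 0 0 0 -13.5 34; 0 0 0 0 0 -13.5 34; 0 0 0 0 0 -13.5 34; 0 0 0 0 0 -13.5 34; 0 0 0 0 0 -13.5 34; 0 0 0 0 0 -13.5 34; 0 0 0 0 0 -13.5 34; 0 0 0 0 0 -13.5 34"

```text
t: 11.25
tcp_pos: [0.5732, -0.2663, 0.0046]
orientation: [180.0, 0.0, 158.8]
contact_force: [0.1, -0.3, 4.3]
gripper_width: 0.465
```

Request:
send_rows:
  plan: "0 0 0 0 0 10 34; 0 0 0 0 0 30 34; 0 0 0 0 0 60 34; 0 0 0 0 0 90 34; 0 0 0 0 0 120 34; 0 0 0 0 0 140 34; 0 0 0 0 0 150 34; 0 0 0 0 0 150 34; 0 0 0 0 0 150 34; 0 0 0 0 0 150 34"

```text
t: 12.08
tcp_pos: [0.5715, -0.266, 0.1526]
orientation: [-180.0, -0.2, 158.8]
contact_force: [-0.5, -0.5, -0.9]
gripper_width: 0.463
```

```bash
python3 - <<'E'
from m import *
st=sense();print(st['tcp_pos'],st['orientation'],st['contact_force'],st['t'],st['gripper_width'])
w=shot('wrist','w8');a=shot('scene','a8');s=shot('side','s8')
p=st['tcp_pos']
for z in(-.005,.019):print(proj(w,p+[0,0,z]))
cv2.imwrite('pics/c8.png',cv2.resize(w['frame'][180:350,240:420],(540,510))[:,:,::-1])
# spindle check vs wide ring now
cv2.imwrite('pics/c8b.png',cv2.resize(np.hstack([s['frame'][150:250,260:380],a['frame'][140:240,275:395]]),(780,325))[:,:,::-1])
E
```

```text
[ 0.5715 -0.266   0.1526] [-179.9856   -0.1938  158.8147] [-0.4815 -0.4673 -0.9188] 12.0833 0.4633570242889021
[327.8623 249.349 ]
[328.0097 274.7721]
```

View pics/c8.png

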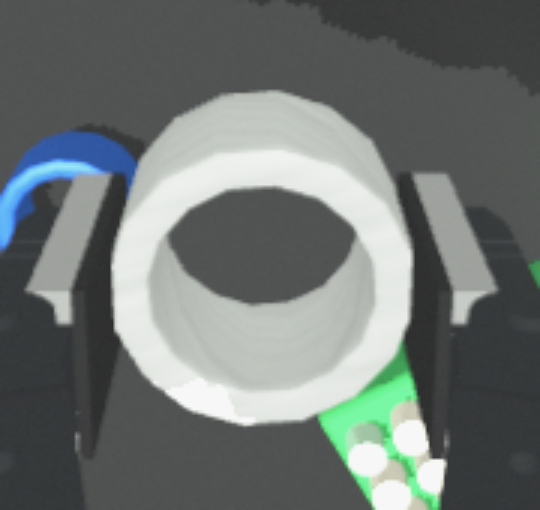

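View pics/c8b.png

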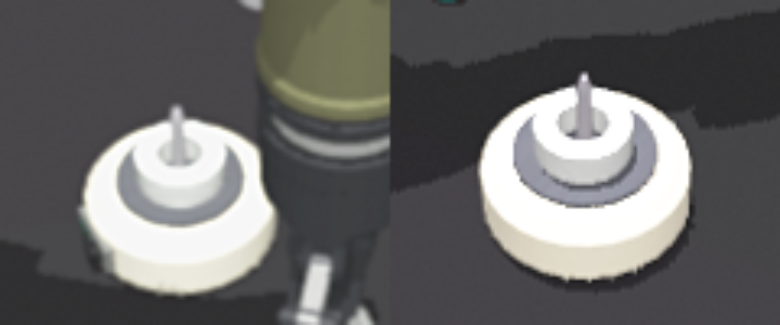

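The narrow ring is held centred: bore top at about (327,276), prediction (328,275). The wide ring is unchanged on the seat. Moving over.

Request:
send_rows:
  plan: "0 0 0 -5 20 0 34; 0 0 0 -13 50 0 34; 0 0 0 -22 85 0 34; 0 0 0 -31 120 0 34; 0 0 0 -40 155 0 34; 0 0 0 -49 190 0 34; 0 0 0 -56 215 0 34; 0 0 0 -60 230 0 34; 0 0 0 -61 234 0 34; 0 0 0 -61 234 0 34; 0 0 0 -61 234 0 34; 0 0 0 -61 234 0 34; 0 0 0 -61 234 0 34"

```text
t: 13.32
tcp_pos: [0.5121, -0.0341, 0.1541]
orientation: [-180.0, 0.0, 158.6]
contact_force: [-0.2, 0.2, -0.4]
gripper_width: 0.461
```

Request:
send_rows:
  plan: "0 0 0 0 0 -15 34; 0 0 0 0 0 -28 34; 0 0 0 0 0 -36 34; 0 0 0 0 0 -44 34; 0 0 0 0 0 -50 34; 0 0 0 0 0 -54 34; 0 0 0 0 0 -54 34; 0 0 0 0 0 -54 34; 0 0 0 0 0 -54 34"

```text
t: 14.07
tcp_pos: [0.5122, -0.0322, 0.1007]
orientation: [180.0, 0.0, 158.8]
contact_force: [0.9, -0.8, 0.1]
gripper_width: 0.463
```

```bash
python3 - <<'E'
from m import *
st=sense();print(st['tcp_pos'],st['contact_force'],st['torque'],st['t'],st['gripper_width'])
w=shot('wrist','w9');a=shot('scene','a9');s=shot('side','s9')
cv2.imwrite('pics/c9.png',np.hstack([cv2.resize(w['frame'][180:350,240:420],(500,472)),cv2.resize(np.vstack([s['frame'][140:240,260:380],a['frame'][130:230,275:395]]),(283,472))])[:,:,::-1])
E
```

```text
[ 0.5122 -0.0322  0.1007] [ 0.8993 -0.8132  0.0618] [ 0.0039 -0.0133 -0.0017] 14.0667 0.46300912032209
```

View pics/c9.png

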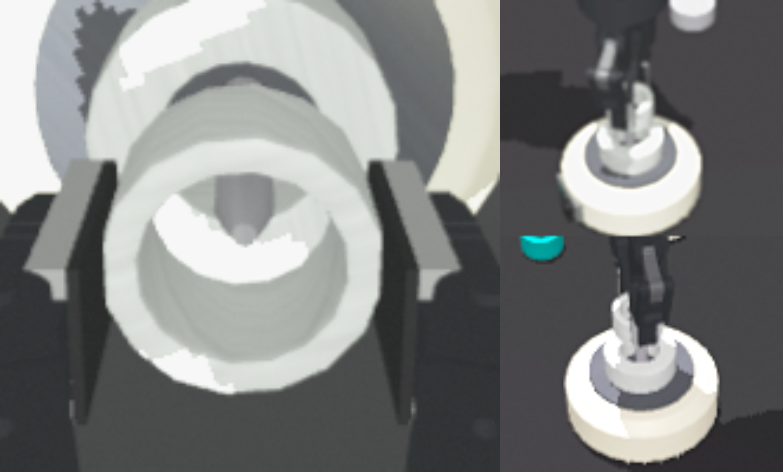

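The spindle tip shows inside the narrow bore (245,235), with the wide ring below it. Lowering gently to contact, expected at TCP z ≈ 0.0786.

Request:
send_rows:
  plan: "0 0 0 0 0 -7 34; 0 0 0 0 0 -13 34; 0 0 0 0 0 -18 34; 0 0 0 0 0 -20.5 34; 0 0 0 0 0 -21.3 34; 0 0 0 0 0 -22 34; 0 0 0 0 0 -22 34; 0 0 0 0 0 -22 34"

```text
t: 14.88
tcp_pos: [0.5113, -0.0322, 0.0786]
orientation: [-180.0, -0.0, 158.8]
contact_force: [-1.9, -0.1, 6.4]
gripper_width: 0.458
```

Contact at the expected height (6 N). Before letting go I'll check, then release.

```bash
python3 - <<'E'
from m import *
st=sense();print(st['tcp_pos'],st['contact_force'])
w=shot('wrist','w10');a=shot('scene','a10')
cv2.imwrite('pics/c10.png',np.hstack([cv2.resize(w['frame'][180:350,240:420],(450,425)),cv2.resize(a['frame'][130:230,285:365],(340,425))])[:,:,::-1])
E
```

```text
[ 0.5113 -0.0322  0.0786] [-1.8591 -0.1059  6.4388]
```

View pics/c10.png

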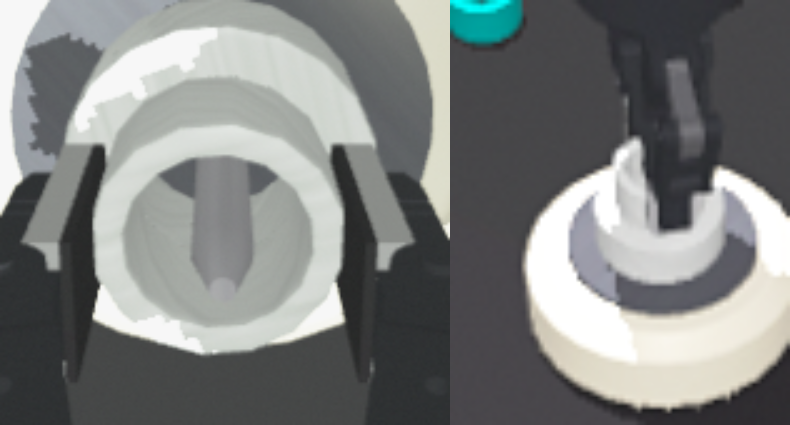

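The narrow ring rests concentric on the wide one with the spindle inside (220,285). Releasing.

Request:
send_rows:
  plan: "0 0 0 0 0 0 46; 0 0 0 0 0 0 55; 0 0 0 0 0 0 65; 0 0 0 0 0 0 75; 0 0 0 0 0 0 75; 0 0 0 0 0 0 75; 0 0 0 0 0 0 75; 0 0 0 0 0 10 75; 0 0 0 0 0 30 75; 0 0 0 0 0 55 75; 0 0 0 0 0 80 75; 0 0 0 0 0 100 75; 0 0 0 -10 30 110 75; 0 0 0 -20 60 110 75; 0 0 0 -30 95 110 75; 0 0 0 -40 130 110 75; 0 0 0 -50 160 110 75; 0 0 0 -55 180 110 75; 0 0 0 -55 180 110 75; 0 0 0 -55 180 110 75"

```text
t: 16.65
tcp_pos: [0.4565, 0.1491, 0.189]
orientation: [180.0, 0.0, 159.0]
contact_force: [0.5, -0.2, 0.2]
gripper_width: 0.876
```

```bash
python3 - <<'E'
from m import *
st=sense();print(st['tcp_pos'],st['contact_force'],st['t'])
a=shot('scene','a11');s=shot('side','s11')
cv2.imwrite('pics/c11.png',cv2.resize(np.hstack([s['frame'][150:250,260:380],a['frame'][130:230,275:395]]),(792,330))[:,:,::-1])
for s_,n in((s,'side'),(a,'scene')):
    print([proj(s_,(.512,-.032,z)).round(1) for z in(.05,.074,.098,.112)])
c,m=measure(a,rois['scene']['puck']);M=cv2.moments(c.astype(np.int32));print('puck',M['m10']/M['m00'],M['m01']/M['m00'])
E
```

```text
[0.4565 0.1491 0.189 ] [ 0.4644 -0.2055  0.185 ] 16.65
[array([315.3, 203.5]), array([314.9, 195.8]), array([314.4, 187.8]), array([314.2, 183. ])]
[array([334.5, 185.7]), array([334.4, 177.3]), array([334.2, 168.6]), array([334.1, 163.3])]
puck 370.98692810457516 311.47254901960787
```

View pics/c11.png

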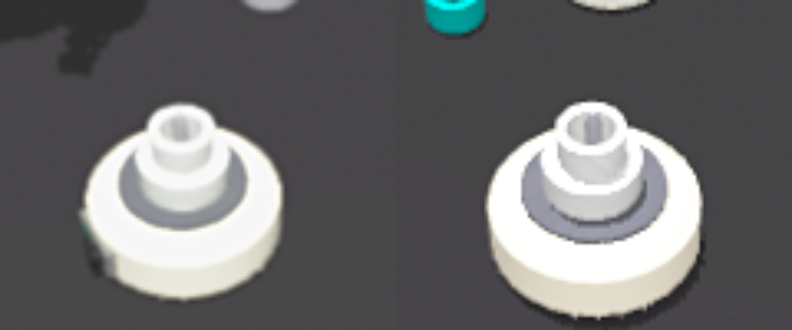

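View pics/a11.png

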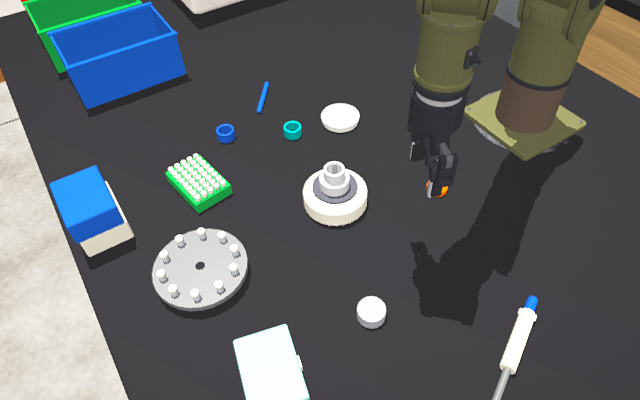

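Both rings are stacked flat on the spindle: narrow-ring top at scene (334,169) and side (314.5,188), matching the predicted 98 mm height. The puck hasn't moved and the arm is clear of everything.

```bash
python3 -c "
from station import job_done;print(job_done())"
```

```text
the job is handed in; nothing more can be done
None
```

I threaded the wide ring over the spindle onto the seat, then the silver narrow ring on top of it. I released both, moved the arm clear and handed the job in at about 16.7 s.

- **Stack:** both fixed cameras show the two rings level and concentric around the spindle. The narrow ring's top is at the expected 98 mm height, and each ring met its support at the expected height with only light force (about 1 N and 6 N).
- **Other objects:** the solid weight's outline is at the same pixels as at the start, (371, 311). The blue and turquoise look-alikes appear where they were.
- **Checks:** the automatic seat-outline fit found no contour, so I took the spindle position from hand-read tip and seat pixels. The wrist views then confirmed it. No other check failed or disagreed.

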